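# Set the mould clamp in the curing drawer

### The job

Pull the drawer of the curing cabinet all the way out and leave it out. Turn the thumbscrew of the mould clamp inside it clockwise until it seats on the lens mould, then back it off a quarter turn so that the mould is not squeezed, and keep hold of the thumbscrew there: finish still gripping it, so that I can lock its nut. Leave the other things on the table and on the cabinet where they are.

Things in the scene. Friction and masses are not known exactly. Their poses are not given: they have to be found in the camera images.
- drawer (a joint): how far the drawer is out, in m: 0 shut, 0.18 at its outer stop; starts at 0 to 0.02. It runs level against about 2 N of friction and stays where left. Its white front is 246 mm wide, its top edge 148 mm above the table; its tray is 240 mm deep with sides only 60 mm above the table. In the middle of the tray stands the bolted-down mould clamp
- drawer_handle (a point): centre of the drawer's steel bar handle: round level bar, 11 mm thick, 110 mm long, its centre line 40 mm clear of the drawer's front and 124 mm above the table (cabinet top: 162 mm). Axes: x points from the handle into the cabinet (the drawer opens along -x), y along the bar, z up
- thumbscrew (a joint): how far the thumbscrew of the mould clamp is turned, in rad: 0 is seated on the mould (a hard stop), negative is backed out; it grows as the screw is turned clockwise seen from above. Starts between -2.6 and -1.1. A quarter turn is 1.57. It turns against about 0.06 N m of friction, stays where left and sinks 3 mm a turn
- thumb_paddle (a point): centre of the thumbscrew's flat upright steel paddle, 40 mm wide, 10 thick, 26 high, about 110 mm above the table, on the screw's vertical axis; 144 mm behind the handle (drawer out: 90 mm in front of the cabinet; shut: under its roof). Axes turn with it: x through its thickness, y along its width, z up. The bridge bar's top is 30 mm below this point, stud nuts on it 25 mm below
- curing_cabinet: white bench-top curing cabinet, fixed: 270 mm deep, 340 wide, 162 high; origin under its centre, x from its front to its back, z up. The drawer fills its front but for a fixed column, 78 mm wide at its -y end, with a dial and a display. The clamp in the drawer: base plate, round white mould, two studs 84 mm apart (along y) with a dark bridge bar, and the thumbscrew through its middle
- marker_a: black marker, 140 x 16 x 14 mm, lying on the table; origin under its middle, x along it
- marker_b: black marker like the other, lying towards the back of the cabinet's top; origin under its middle, x along it
- clear_cup: clear plastic cup, 80 mm across, 85 mm high, on the table; origin under its centre
- phone: dark phone lying on the table, 72 x 150 x 8 mm; origin under its centre, y along it
- lens_dome: low round pale dome, 76 mm across, 38 mm high, on the table; origin under its centre
- amber_bottle: brown glass bottle, 48 mm across, 115 mm high, on the table; origin under its centre
- spare_mould: white two-part mould, 52 mm across, 23 mm high, on the table in front of the cabinet's dial column; origin under its centre
- mould_tray: grey tray of mould halves, 120 x 180 x 22 mm, on the table; origin under its centre

How it is judged:
On the way, in this order (a step that is already met when the one before it is completed fails the run):
1. the drawer is pulled all the way out (within 15 mm of its stop) (value of joint drawer above 0.165 m), for 0.2 s.
2. the thumbscrew is turned in until it seats (value of joint thumbscrew above -0.06 rad and value of joint drawer above 0.15 m), for 0.1 s.
3. the thumbscrew is backed off a quarter turn, within 17 degrees (value of joint thumbscrew between -1.87 and -1.27 rad), for 0.2 s.
At the end, for the whole second after the job is handed in: The drawer is out (at least 150 of its 180 mm), the thumbscrew stands still a quarter turn (within 17 degrees) back from its seat, after having been seated, and the fingers are still gripping it (more than 4 N) (all of step 3 and velocity of joint thumbscrew between -0.1 and 0.1 rad/s and contact force between the fingers and thumbscrew above 4 N and value of joint drawer above 0.15 m); the arm keeps its last pose, push and grip.
It fails at once if a marker, the cup, the phone, the dome, the bottle, the spare mould or the tray is moved by more than 30 mm (distance of any of marker_a, marker_b, clear_cup, phone, lens_dome, amber_bottle, spare_mould, mould_tray from where it was at the start of the episode above 0.03 m).
It also fails if it takes over 67 s, if anything falls off the work surface, if the arm or the gripper's body presses on something with over 40 N, if the wrist force passes 120 N, or if a joint passes its speed limit or range.

### The arm

A 7-joint arm with a two-finger parallel gripper is mounted at the origin on the work surface. World frame = base frame: x ahead of the robot, y to its left, z up, the work surface at z = 0. Lengths are in m, angles in rad, forces in N, time in s.
With the tool pointing down it reaches from about 0.4 to 0.85 m from the base axis. Payload 10.4 kg.
Tool frame: the origin (TCP) lies between the finger pads; the fingertips stand r.nose_length ahead of it and the grasp point (between the pads) lies 6 mm ahead of it (r.nose_length is the distance from the TCP to the fingertips, in m); z points along the fingers, x is the direction in which the jaws open and shut, and the axes are right-handed (so a half turn about z gives the same grasp; the last joint's range is limited). The gripper opens to 87 mm and grips with 3 to 60 N. Pads are 19 mm wide; open, the fingers measure 117 mm over their backs; the gripper's body (75 mm by 190 mm) begins 51 mm behind the grasp point.
Start: joints at [1.297, 0.332, -0.065, 1.46, 0.022, 1.35, -0.088], TCP at [0.155, -0.605, 0.248] pointing down, gripper open.
Joint ranges: [-2.6, 2.6], [-0.5, 2.12], [-1.47, 1.34], [0.16, 2.42], [-1.27, 4.41], [0.06, 2.06], [-2.6, 2.6]. Speed limits (rad/s): [2.22, 2.22, 2.79, 2.79, 3.14, 3.14, 3.14].

### API

Orientations are given as a unit quaternion [x, y, z, w].
In Python, from bench import r gives the robot as it stands. The module is installed in compiled form; this text tells all that it offers.
- The arm moves only by the shell command python3 -m creep 'ROWS' [OPENING] [FORCE]. ROWS is JSON, a list of rows, each an object of numbers: "x", "y", "z": the shift along the world's x, y, z in m; "spin": the turn about the world's z in degrees. In form: [{"x": .., "y": .., "z": .., "spin": ..}, ...]. A call has 1 to 12 rows; each row is the pose to reach, as a shift and turn from the pose commanded when the call began; what a row does not reach only later rows make up. A row lasts 1/8 s, in which the tool goes at most 62.5 mm and 10.7 degrees, less where a joint would pass 70% of its speed; a pose out of reach is approached as far as the arm can. A call with a gripper value outside its range is refused whole. OPENING is the finger opening in m, from 0 to 0.087, set as the call begins (- or left out, the last holds). The fingers move at their own pace and stop on an object; FORCE is the grip in N (left out, the last holds). Time passes only in rows, so rows that repeat a pose let the fingers close. It gives the time, the measured TCP pose, the force and the opening at its end, in the units of the state.
- r.read_state(): the state, without advancing time (a new reading comes with each control period).
- r.camera(name): name is "side" or "top"; returns a dict with "pixels" (384x512x3 uint8, blue, green, red), "z_map" (384x512 float32, m along the optical axis (not along the pixel's ray), 0 where there is no reading), "K" (3x3 intrinsics, pixels), "R" (3x3) and "t" (3): a world point X has camera coordinates R X + t. Camera axes: x right, y down, z forward; pixel columns grow to the right and rows downward; lengths in m; the calibration is good to about 2 mm. A picture is of the moment at which its call begins.
- r.close_job(): hands the job in, once; it reports no verdict.
The state is a dict: "time": time; "joint_positions": joint angles; "joint_vel": joint speeds; "joint_torque": joint torques, N m; "ee_pos": TCP position; "eef_rot": TCP orientation; "ft_force": force on the tool from outside, world axes, zero at the start; "torque": the same for the moment, N m; "width": finger opening in m.
Only numpy, scipy, OpenCV 4.12 (cv2) and the standard library are available. Lean on these libraries where they do the work, as an engineer would, in place of code of your own. Each camera call takes 0.05 s, during which the arm holds its last target. There are 200 camera calls.

## Working session

There is one attempt and no reset: what is moved stays moved. The work goes in short steps, Python scripts to look and compute and a shell command to move; the robot and the scene stay as the last step left them, time stands still between calls to the robot, and variables do not carry over. Pictures are saved under pics/ and viewed, about 8 in all and at most 12, crops included, and the job is handed in when it is done.

```bash
mkdir -p pics
cat > h.py <<'E'
import numpy as np, cv2
from bench import r
def shot(n,f):
    c=r.camera(n); cv2.imwrite('pics/'+f,c['pixels']); np.savez('pics/'+f+'.npz',**c); return c
def world(c,u,v,z=None):
    K,R,t=c['K'],c['R'],c['t']; d=np.linalg.inv(K)@np.array([u,v,1.]); C=-R.T@t; w=R.T@d
    s=(z-C[2])/w[2] if z is not None else c['z_map'][int(round(v)),int(round(u))]
    return C+s*w
def proj(c,X):
    p=c['K']@(c['R']@np.array(X)+c['t']); return p[:2]/p[2]
E
python3 - <<'E'
from h import *
a=shot('top','t0.png');b=shot('side','s0.png')
cv2.imwrite('pics/both0.png',np.hstack([a['pixels'],b['pixels']])[:, :])
for c in(a,b): print(c['K'].round(1).tolist(),(-c['R'].T@c['t']).round(3),c['R'].round(3).tolist())
s=r.read_state();print(s['time'],s['ee_pos'],s['eef_rot'],s['width'],r.nose_length)
E
```

```text
[[398.6, 0.0, 257.6], [0.0, 398.6, 189.9], [0.0, 0.0, 1.0]] [0.491 0.016 1.379] [[0.014, -1.0, 0.01], [-0.997, -0.014, -0.079], [0.079, -0.009, -0.997]]
[[355.4, 0.0, 257.0], [0.0, 355.4, 191.6], [0.0, 0.0, 1.0]] [0.473 0.304 1.07 ] [[-0.903, -0.43, 0.007], [-0.409, 0.853, -0.325], [0.134, -0.296, -0.946]]
0.1 [ 0.15503435 -0.60515206  0.24685357] [ 7.90007929e-01 -6.13096312e-01 -5.10749482e-04 -3.52326338e-04] 0.08715276092840141 0.025
```

View pics/t0.png

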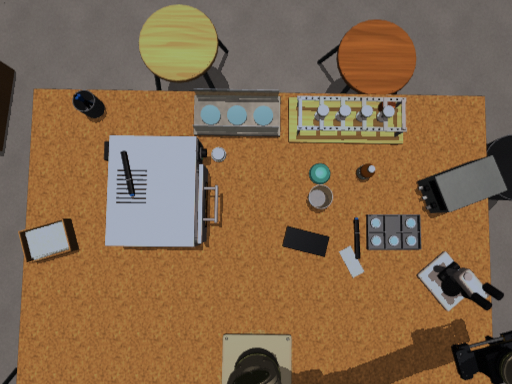

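View pics/s0.png

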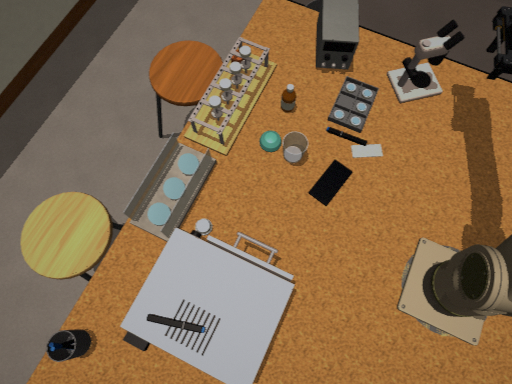

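Top view: the cabinet is at cols 105–205, rows 135–247, with the front facing right (world −y) and the handle bar at col ~215, rows 186–224. The spare mould is at (218,154). The phone, cup and marker are further right, at col 283 and beyond.

Run:
```python
from h import *
L=lambda f:dict(np.load('pics/'+f+'.npz'))
for f in('t0.png','s0.png'):
    c=L(f);Z=c['z_map'];v,u=np.mgrid[:384,:512]
    P=np.stack([(u-c['K'][0,2])*Z/c['K'][0,0],(v-c['K'][1,2])*Z/c['K'][1,1],Z],-1)
    W=(P-c['t'])@c['R']
    top=(abs(W[...,2]-.162)<.012)&(Z>0)&(W[...,1]>.1)&(W[...,1]<.7)&(W[...,0]>.2)&(W[...,0]<.8)
    n,l,st,_=cv2.connectedComponentsWithStats(top.astype(np.uint8));k=1+st[1:,4].argmax()
    q=W[l==k][:,:2].astype(np.float32);R=cv2.minAreaRect(q);print(f,'cab',R,cv2.boxPoints(R).round(3).tolist(),W[l==k][:,2].mean())
    h=(abs(W[...,2]-.124)<.015)&(Z>0)&(W[...,1]<.19)&(W[...,1]>.05)&(W[...,0]>.3)&(W[...,0]<.7)
    n,l,st,_=cv2.connectedComponentsWithStats(h.astype(np.uint8),connectivity=8)
    for k in range(1,n):
        if st[k,4]>8:
            q=W[l==k].astype(np.float32);print('h',st[k],q.mean(0),q.min(0),q.max(0),cv2.minAreaRect(q[:,:2].copy()))
a=L('t0.png');b=L('s0.png')
A=cv2.resize(a['pixels'][120:260,95:235],None,fx=4,fy=4,interpolation=2);B=cv2.resize(b['pixels'][200:300,180:310],None,fx=3,fy=4,interpolation=2)
cv2.imwrite('pics/c1.png',A)
```

```text
t0.png cab ((0.5833569765090942, 0.33052492141723633), (0.2720146179199219, 0.3402884900569916), 89.95065307617188) [[0.4129999876022339, 0.19499999284744263], [0.753000020980835, 0.1940000057220459], [0.7540000081062317, 0.4659999907016754], [0.4129999876022339, 0.46700000762939453]] 0.16246824004560048
h [202 165  16  70 277] [0.5471892  0.15208866 0.12742904] [0.44932497 0.12980695 0.10913715] [0.66799253 0.17645667 0.13896175] ((0.5587069988250732, 0.15308529138565063), (0.2186695784330368, 0.04627988114953041), 0.12131276726722717)
s0.png cab ((0.58222496509552, 0.33184531331062317), (0.27152159810066223, 0.3407312333583832), 89.99964141845703) [[0.41200000047683716, 0.19599999487400055], [0.753000020980835, 0.19599999487400055], [0.753000020980835, 0.46799999475479126], [0.41200000047683716, 0.46799999475479126]] 0.16351137249203107
h [234 232  44  31 264] [0.5454657  0.14380522 0.12943786] [0.48605832 0.13060193 0.12173064] [0.604228   0.17400773 0.13492411] ((0.5450298190116882, 0.15208321809768677), (0.11816582828760147, 0.04297158494591713), 0.4961289167404175)
```

View pics/c1.png

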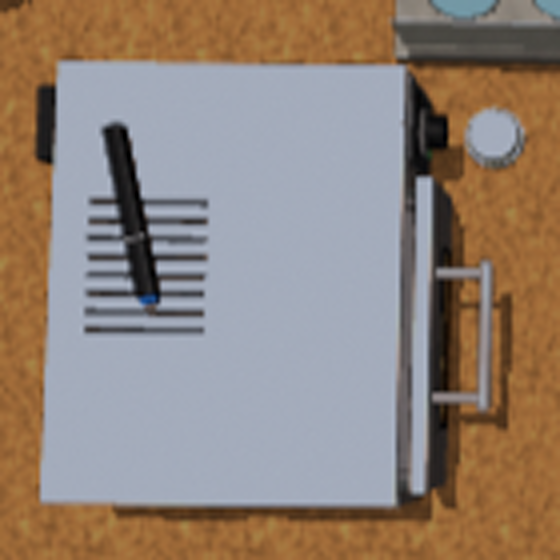

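```bash
python3 - <<'E'
from h import *
a=dict(np.load('pics/t0.png.npz'))
for p in((95+486/4,120+262/4),(95+486/4,120+410/4),(95+486/4,120+336/4)): print(world(a,*[q-.4 for q in p],.126).round(4))
for p in((95+415/4,120+178/4),(95+432/4,120+178/4),(95+412/4,120+494/4),(95+427/4,120+494/4)): print('front',world(a,*[q-.4 for q in p],.148).round(4))
E
python3 -m creep '[{"x":0.04,"y":0.04,"spin":-3},{"x":0.08,"y":0.08,"spin":-6},{"x":0.12,"y":0.12,"spin":-9},{"x":0.16,"y":0.16,"spin":-12},{"x":0.2,"y":0.2,"spin":-14.4},{"x":0.24,"y":0.24,"spin":-14.4},{"x":0.28,"y":0.28,"spin":-14.4},{"x":0.295,"y":0.305,"spin":-14.4},{"x":0.295,"y":0.305,"spin":-14.4}]' 0.036 30
```

```text
[0.603  0.1353 0.126 ]
[0.4868 0.1327 0.126 ]
[0.5447 0.134  0.126 ]
front [0.6657 0.1897 0.148 ]
front [0.6659 0.1765 0.148 ]
front [0.422  0.1858 0.148 ]
front [0.4222 0.1744 0.148 ]invalid input at $[0]: expected keys x, y, z, spin
```

```bash
python3 -m creep '[{"x":0.04,"y":0.04,"z":0,"spin":-3},{"x":0.08,"y":0.08,"z":0,"spin":-6},{"x":0.12,"y":0.12,"z":0,"spin":-9},{"x":0.16,"y":0.16,"z":0,"spin":-12},{"x":0.2,"y":0.2,"z":0,"spin":-14.4},{"x":0.24,"y":0.24,"z":0,"spin":-14.4},{"x":0.28,"y":0.28,"z":0,"spin":-14.4},{"x":0.295,"y":0.305,"z":0,"spin":-14.4},{"x":0.295,"y":0.305,"z":0,"spin":-14.4}]' 0.036 30; python3 -c "
from bench import r;print(r.read_state())"
```

```text
time: 1.23
ee_pos: [0.4515, -0.2979, 0.2473]
eef_rot: [0.709, -0.706, -0.0, -0.0]
ft_force: [-0.6, -0.5, 0.4]
width: 0.0363
{'time': 1.225, 'joint_positions': array([ 0.79777455,  0.16760675, -0.3329416 ,  1.67068708,  0.05564147,
        1.31318693, -1.11169522]), 'joint_vel': array([ 0.03902481,  0.00010496,  0.05587635, -0.0023123 ,  0.01538632,
        0.00326562,  0.02732631]), 'joint_torque': array([ -1.95236988, -49.3313849 ,  -3.43886197, -38.66137505,
        -0.32144054,  -0.07533795,  -0.52584719]), 'ee_pos': array([ 0.45150388, -0.29785659,  0.24729722]), 'eef_rot': array([ 7.08571631e-01, -7.05638755e-01, -3.33586679e-04, -2.83450993e-04]), 'ft_force': array([-0.5550285 , -0.45302275,  0.35061614]), 'torque': array([0.00206321, 0.04974038, 0.02714408]), 'width': 0.036309501492206304}
```

```bash
python3 -m creep '[{"x":0.01,"y":0.04,"z":0,"spin":0},{"x":0.02,"y":0.08,"z":0,"spin":0},{"x":0.03,"y":0.12,"z":0,"spin":0},{"x":0.04,"y":0.17,"z":0,"spin":0},{"x":0.05,"y":0.22,"z":0,"spin":0},{"x":0.06,"y":0.27,"z":0,"spin":0},{"x":0.07,"y":0.32,"z":0,"spin":0},{"x":0.08,"y":0.37,"z":0,"spin":0},{"x":0.09,"y":0.41,"z":0,"spin":0},{"x":0.094,"y":0.432,"z":0,"spin":0},{"x":0.094,"y":0.432,"z":0,"spin":0},{"x":0.094,"y":0.432,"z":0,"spin":0}]'
python3 - <<'E'
from h import *
s=r.read_state();print(s['joint_positions'].round(2),s['ee_pos'])
c=shot('side','s1.png');cv2.imwrite('pics/s1c.png',cv2.resize(c['pixels'][150:350,140:340],None,fx=3,fy=3,interpolation=2))
E
```

```text
time: 2.72
ee_pos: [0.5443, 0.1296, 0.2473]
eef_rot: [-0.706, 0.708, -0.0, -0.001]
ft_force: [-0.3, -0.1, -0.1]
width: 0.0361
[ 0.25  0.25 -0.67  1.61  0.16  1.34 -2.01] [0.54430093 0.12963639 0.24728938]
```

View pics/s1c.png

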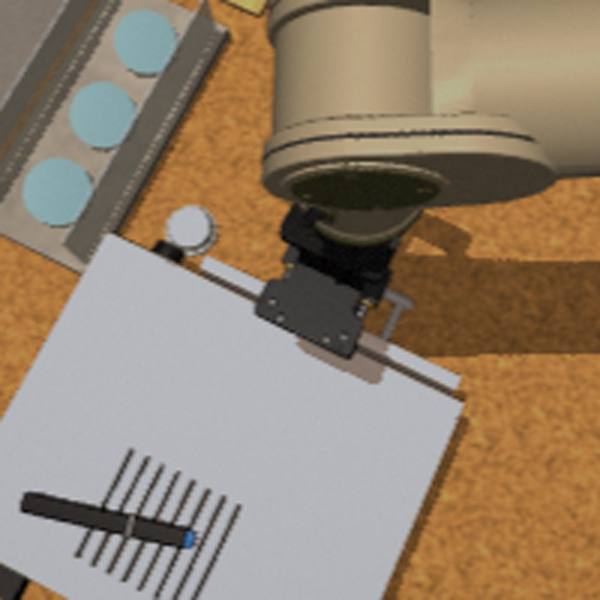

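The gripper is over the handle, aligned with it (bar ends at about (405,300) in the crop). I'll descend now, watching the force.

```bash
python3 -m creep '[{"x":0.001,"y":0.002,"z":-0.02,"spin":0},{"x":0.001,"y":0.002,"z":-0.05,"spin":0},{"x":0.001,"y":0.002,"z":-0.075,"spin":0},{"x":0.001,"y":0.002,"z":-0.09,"spin":0},{"x":0.001,"y":0.002,"z":-0.1,"spin":0},{"x":0.001,"y":0.002,"z":-0.11,"spin":0},{"x":0.001,"y":0.002,"z":-0.111,"spin":0},{"x":0.001,"y":0.002,"z":-0.111,"spin":0}]'
```

```text
time: 3.78
ee_pos: [0.5454, 0.1336, 0.137]
eef_rot: [-0.707, 0.707, -0.0, 0.0]
ft_force: [-0.6, 0.3, 0.0]
width: 0.0361
```

```bash
python3 -m creep '[{"x":0,"y":0,"z":0,"spin":0},{"x":0,"y":0,"z":0,"spin":0},{"x":0,"y":0,"z":0,"spin":0},{"x":0,"y":0,"z":0,"spin":0},{"x":0,"y":0,"z":0,"spin":0},{"x":0,"y":0,"z":0,"spin":0}]' 0 30
```

```text
time: 4.53
ee_pos: [0.5452, 0.1339, 0.1368]
eef_rot: [-0.707, 0.707, -0.0, 0.0]
ft_force: [0.6, 2.8, 1.2]
width: 0.0099
```

```bash
python3 -m creep '[{"x":0,"y":-0.01,"z":0,"spin":0},{"x":0,"y":-0.025,"z":0,"spin":0},{"x":0,"y":-0.04,"z":0,"spin":0},{"x":0,"y":-0.06,"z":0,"spin":0},{"x":0,"y":-0.08,"z":0,"spin":0},{"x":0,"y":-0.1,"z":0,"spin":0},{"x":0,"y":-0.12,"z":0,"spin":0},{"x":0,"y":-0.14,"z":0,"spin":0},{"x":0,"y":-0.155,"z":0,"spin":0},{"x":0,"y":-0.165,"z":0,"spin":0},{"x":0,"y":-0.17,"z":0,"spin":0},{"x":0,"y":-0.17,"z":0,"spin":0}]'
```

```text
time: 6.02
ee_pos: [0.5455, -0.0373, 0.1368]
eef_rot: [-0.707, 0.708, -0.001, 0.0]
ft_force: [4.9, -0.7, -0.7]
width: 0.0098
```

```bash
python3 -m creep '[{"x":0,"y":-0.003,"z":0,"spin":0},{"x":0,"y":-0.006,"z":0,"spin":0},{"x":0,"y":-0.008,"z":0,"spin":0},{"x":0,"y":-0.008,"z":0,"spin":0},{"x":0,"y":-0.008,"z":0,"spin":0}]'
```

```text
time: 6.65
ee_pos: [0.5455, -0.0376, 0.1367]
eef_rot: [0.709, -0.705, -0.002, -0.003]
ft_force: [5.3, 20.3, 0.6]
width: 0.0101
```

```bash
python3 -m creep '[{"x":0,"y":0.007,"z":0,"spin":0},{"x":0,"y":0.007,"z":0,"spin":0},{"x":0,"y":0.007,"z":0,"spin":0},{"x":0,"y":0.007,"z":0.02,"spin":0},{"x":0,"y":0.007,"z":0.05,"spin":0},{"x":0,"y":0.007,"z":0.09,"spin":0},{"x":0,"y":-0.03,"z":0.12,"spin":0},{"x":0,"y":-0.08,"z":0.12,"spin":0},{"x":0,"y":-0.13,"z":0.12,"spin":0},{"x":0,"y":-0.18,"z":0.12,"spin":0},{"x":0,"y":-0.2,"z":0.12,"spin":0},{"x":0,"y":-0.2,"z":0.12,"spin":0}]' 0.036
python3 - <<'E'
from h import *
a=shot('top','t2.png');b=shot('side','s2.png')
p=proj(a,[.545,.106,.12]);q=proj(b,[.545,.106,.12]);print(p,q)
f=lambda c,p:cv2.resize(c['pixels'][int(p[1])-33:int(p[1])+33,int(p[0])-33:int(p[0])+33],(396,396),interpolation=2)
cv2.imwrite('pics/p2.png',np.hstack([f(a,p),f(b,q)]))
E
```

```text
time: 8.15
ee_pos: [0.5445, -0.2457, 0.2561]
eef_rot: [-0.706, 0.708, 0.0, -0.0]
ft_force: [-0.7, 0.9, -0.2]
width: 0.0363
[225.15761914 203.707613  ] [262.0911785  232.21875405]
```

View pics/p2.png

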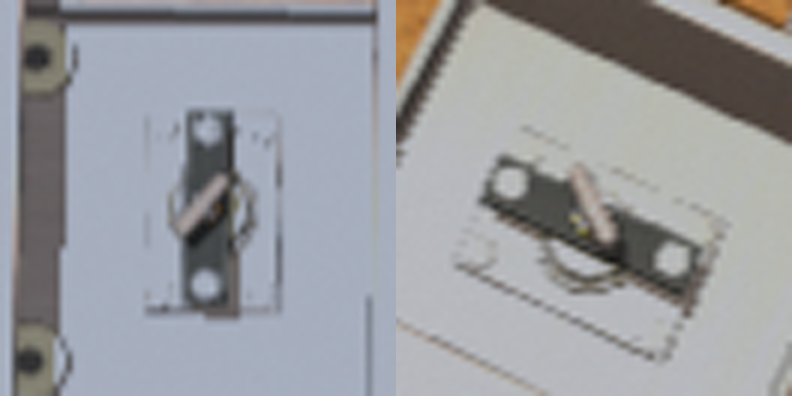

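In the top crop (left half), the paddle runs from about (186,230) to (226,180), centre about (206,205). In the side crop it runs from about (577,170) to (610,238). I'll compute the yaw from both.

Run:
```python
from h import *
for f,o,off,ends in(('t2.png',(225,203),0,((186,230),(226,180))),('s2.png',(262,232),396,((577,170),(610,238)))):
    c=dict(np.load('pics/'+f+'.npz'))
    W=[world(c,o[0]-33+(u-off+.5)/6-.5,o[1]-33+(v+.5)/6-.5,.123) for u,v in ends]
    d=W[1]-W[0];print('hand',(W[0]+W[1])/2,np.degrees(np.arctan2(d[1],d[0])),np.hypot(*d[:2]))
    # light pinkish pixels on dark bridge
    h=14;crop=c['pixels'][o[1]-h:o[1]+h,o[0]-h:o[0]+h].astype(int)
    Z=c['z_map'];v,u=np.mgrid[:384,:512]
    P=np.stack([(u-c['K'][0,2])*Z/c['K'][0,0],(v-c['K'][1,2])*Z/c['K'][1,1],Z],-1);X=(P-c['t'])@c['R']
    m=(np.hypot(X[...,0]-.545,X[...,1]-.106)<.035)&(X[...,2]>.108)&(X[...,2]<.14)
    q=X[m].astype(np.float32);print(len(q),q.mean(0),cv2.minAreaRect(q[:,:2].copy()))
    e,V=np.linalg.eigh(np.cov(q[:,:2].T));print(np.degrees(np.arctan2(V[1,1],V[0,1])),np.sqrt(12*e))
```

```text
hand [0.54478302 0.10338488 0.123     ] -37.616779110893184 0.03350598917376954
46 [0.5461907  0.10580795 0.12210812] ((0.5461131930351257, 0.10662543028593063), (0.01070328988134861, 0.038059450685977936), 50.521873474121094)
141.65864603537173 [0.01118436 0.03823055]
hand [0.54585976 0.10816835 0.123     ] 140.8321833530393 0.03452614448529443
63 [0.54507834 0.10859296 0.12257108] ((0.5452430844306946, 0.1078120619058609), (0.010198812000453472, 0.03972742706537247), 51.2071647644043)
140.7346110279571 [0.01095681 0.03969833]
```

```bash
python3 -m creep '[{"x":0,"y":0.03,"z":0,"spin":10},{"x":0,"y":0.06,"z":0,"spin":20},{"x":0,"y":0.09,"z":0,"spin":30},{"x":0,"y":0.12,"z":0,"spin":40},{"x":0,"y":0.15,"z":0,"spin":50},{"x":0,"y":0.18,"z":0,"spin":60},{"x":0,"y":0.21,"z":0,"spin":70},{"x":0,"y":0.24,"z":0,"spin":80},{"x":0,"y":0.27,"z":0,"spin":90},{"x":0,"y":0.3,"z":0,"spin":100},{"x":0,"y":0.33,"z":0,"spin":110},{"x":0,"y":0.352,"z":0,"spin":120}]' 0.044
python3 -m creep '[{"x":0,"y":0,"z":0,"spin":10},{"x":0,"y":0,"z":0,"spin":20},{"x":0,"y":0,"z":0,"spin":21},{"x":0,"y":0,"z":0,"spin":21},{"x":0,"y":0,"z":0,"spin":21}]'
python3 -c "
from bench import r;from scipy.spatial.transform import Rotation as R;import numpy as np
s=r.read_state();x=R.from_quat(s['eef_rot']).as_matrix();print(s['ee_pos'],np.degrees(np.arctan2(x[1,0],x[0,0])),s['joint_positions'].round(2),x[:,2])"
```

```text
time: 9.75
ee_pos: [0.544, 0.1112, 0.257]
eef_rot: [0.965, 0.263, 0.0, 0.0]
ft_force: [-0.3, 0.9, -0.1]
width: 0.0442
time: 10.38
ee_pos: [0.545, 0.1079, 0.2567]
eef_rot: [0.903, 0.429, 0.0, 0.0]
ft_force: [-0.6, 0.2, 0.4]
width: 0.0441
[0.54495995 0.10786996 0.25667148] 50.865226113936224 [ 0.53  0.31 -0.98  1.6   0.26  1.37  0.42] [ 1.54605943e-04 -8.38065367e-05 -9.99999985e-01]
```

```bash
python3 -m creep '[{"x":0.0005,"y":-0.001,"z":-0.03,"spin":0},{"x":0.0005,"y":-0.001,"z":-0.06,"spin":0},{"x":0.0005,"y":-0.001,"z":-0.085,"spin":0},{"x":0.0005,"y":-0.001,"z":-0.105,"spin":0},{"x":0.0005,"y":-0.001,"z":-0.12,"spin":0},{"x":0.0005,"y":-0.001,"z":-0.13,"spin":0},{"x":0.0005,"y":-0.001,"z":-0.132,"spin":0},{"x":0.0005,"y":-0.001,"z":-0.132,"spin":0}]'
python3 -m creep '[{"x":0.0005,"y":0,"z":0,"spin":0},{"x":0,"y":0,"z":0,"spin":0},{"x":0,"y":0,"z":0,"spin":0},{"x":0,"y":0,"z":0,"spin":0},{"x":0,"y":0,"z":0,"spin":0},{"x":0,"y":0,"z":0,"spin":0}]' 0 25
cat > st.py <<'E'
from bench import r;from scipy.spatial.transform import Rotation as R;import numpy as np
s=r.read_state();x=R.from_quat(s['eef_rot']).as_matrix();print('yaw',np.degrees(np.arctan2(x[1,0],x[0,0])).round(2),'M',s['torque'].round(3),'j',s['joint_positions'].round(2))
E
python3 st.py
```

```text
time: 11.38
ee_pos: [0.5459, 0.1067, 0.125]
eef_rot: [0.903, 0.43, 0.0, 0.0]
ft_force: [-0.2, -0.1, 0.0]
width: 0.044
time: 12.12
ee_pos: [0.5459, 0.1068, 0.1247]
eef_rot: [0.903, 0.43, 0.0, -0.0]
ft_force: [1.9, 2.2, -0.1]
width: 0.0096
yaw 50.98 M [ 0.394 -0.541 -0.065] j [ 0.48  0.44 -0.92  1.75  0.38  1.14  0.33]
```

```bash
python3 -m creep '[{"x":0,"y":0,"z":0,"spin":-5},{"x":0,"y":0,"z":0,"spin":-10},{"x":0,"y":0,"z":0,"spin":-15},{"x":0,"y":0,"z":0,"spin":-20},{"x":0,"y":0,"z":0,"spin":-25},{"x":0,"y":0,"z":0,"spin":-30},{"x":0,"y":0,"z":0,"spin":-35},{"x":0,"y":0,"z":-0.0004,"spin":-40},{"x":0,"y":0,"z":-0.0004,"spin":-45},{"x":0,"y":0,"z":-0.0004,"spin":-50},{"x":0,"y":0,"z":-0.0004,"spin":-50},{"x":0,"y":0,"z":-0.0004,"spin":-50}]'; python3 st.py
```

```text
time: 13.62
ee_pos: [0.5459, 0.1069, 0.1243]
eef_rot: [1.0, 0.009, 0.0, -0.0]
ft_force: [3.3, 2.8, -1.9]
width: 0.0096
yaw 1.09 M [ 0.667 -0.994 -0.078] j [ 0.36  0.39 -0.76  1.76  0.29  1.11 -0.47]
```

```bash
for i in 1; do python3 -m creep '[{"x":0,"y":0,"z":0,"spin":-3},{"x":0,"y":0,"z":0,"spin":-6},{"x":0,"y":0,"z":0,"spin":-9},{"x":0,"y":0,"z":0,"spin":-12},{"x":0,"y":0,"z":0,"spin":-12}]'; python3 st.py; done
python3 -m creep '[{"x":0,"y":0,"z":0,"spin":-3},{"x":0,"y":0,"z":0,"spin":-6},{"x":0,"y":0,"z":0,"spin":-9},{"x":0,"y":0,"z":0,"spin":-12},{"x":0,"y":0,"z":0,"spin":-12}]'; python3 st.py
```

```text
time: 14.25
ee_pos: [0.5459, 0.1068, 0.1243]
eef_rot: [0.995, -0.095, 0.0, -0.0]
ft_force: [4.1, 2.6, -1.2]
width: 0.0099
yaw -10.94 M [ 0.786 -1.247 -0.116] j [ 0.33  0.38 -0.72  1.76  0.27  1.11 -0.67]
time: 14.88
ee_pos: [0.5459, 0.1068, 0.1242]
eef_rot: [0.98, -0.199, 0.0, -0.0]
ft_force: [4.9, 2.3, -3.7]
width: 0.0101
yaw -22.93 M [ 0.789 -1.304 -0.054] j [ 0.3   0.37 -0.69  1.76  0.26  1.1  -0.87]
```

```bash
python3 -m creep '[{"x":0,"y":0,"z":0,"spin":-3},{"x":0,"y":0,"z":0,"spin":-6},{"x":0,"y":0,"z":0,"spin":-9},{"x":0,"y":0,"z":0,"spin":-12},{"x":0,"y":0,"z":0,"spin":-12}]'; python3 st.py; python3 -c "
from bench import r;print(r.read_state()['width'])"
python3 -m creep '[{"x":0,"y":0,"z":0,"spin":-3},{"x":0,"y":0,"z":0,"spin":-6},{"x":0,"y":0,"z":0,"spin":-9},{"x":0,"y":0,"z":0,"spin":-12},{"x":0,"y":0,"z":0,"spin":-12}]'; python3 st.py
```

```text
time: 15.5
ee_pos: [0.546, 0.1067, 0.1241]
eef_rot: [0.954, -0.3, 0.0, -0.0]
ft_force: [6.3, 2.2, -4.3]
width: 0.0101
yaw -34.93 M [ 0.744 -1.432 -0.07 ] j [ 0.28  0.36 -0.65  1.76  0.24  1.1  -1.07]
0.01014294610396035
time: 16.12
ee_pos: [0.546, 0.1067, 0.1241]
eef_rot: [0.917, -0.398, 0.0, -0.0]
ft_force: [6.6, 2.4, -4.5]
width: 0.0096
yaw -46.93 M [ 0.804 -1.572 -0.058] j [ 0.25  0.35 -0.62  1.77  0.23  1.1  -1.26]
```

```bash
python3 -m creep '[{"x":0.0004,"y":0,"z":-0.0003,"spin":-3},{"x":0.0008,"y":0.0003,"z":-0.0005,"spin":-6},{"x":0.0008,"y":0.0003,"z":-0.0005,"spin":-9},{"x":0.0008,"y":0.0003,"z":-0.0005,"spin":-12},{"x":0.0008,"y":0.0003,"z":-0.0005,"spin":-12}]'; python3 st.py
python3 -m creep '[{"x":0,"y":0,"z":0,"spin":-3},{"x":0,"y":0,"z":0,"spin":-6},{"x":0,"y":0,"z":0,"spin":-9},{"x":0,"y":0,"z":0,"spin":-12},{"x":0,"y":0,"z":0,"spin":-12}]'; python3 st.py
```

```text
time: 16.75
ee_pos: [0.5465, 0.1068, 0.1238]
eef_rot: [0.871, -0.492, 0.0, -0.0]
ft_force: [2.9, 1.3, -0.8]
width: 0.01
yaw -58.92 M [ 0.51  -0.704 -0.025] j [ 0.22  0.35 -0.58  1.76  0.21  1.09 -1.46]
time: 17.38
ee_pos: [0.5465, 0.1067, 0.1237]
eef_rot: [0.815, -0.58, 0.0, 0.0]
ft_force: [3.7, 1.5, -0.4]
width: 0.01
yaw -70.91 M [ 0.416 -0.821 -0.028] j [ 0.19  0.34 -0.55  1.77  0.2   1.09 -1.66]
```

```bash
python3 -m creep '[{"x":0,"y":0,"z":0,"spin":-3},{"x":0,"y":0,"z":0,"spin":-6},{"x":0,"y":0,"z":0,"spin":-9},{"x":0,"y":0,"z":0,"spin":-9}]'; python3 st.py
python3 -m creep '[{"x":0,"y":0,"z":0,"spin":-3},{"x":0,"y":0,"z":0,"spin":-6},{"x":0,"y":0,"z":0,"spin":-9},{"x":0,"y":0,"z":0,"spin":-9}]'; python3 st.py
```

```text
time: 17.88
ee_pos: [0.5465, 0.1067, 0.1237]
eef_rot: [0.767, -0.642, 0.0, 0.0]
ft_force: [2.7, 0.8, -0.8]
width: 0.0101
yaw -79.9 M [ 0.4   -0.935 -0.079] j [ 0.17  0.34 -0.53  1.77  0.19  1.09 -1.81]
time: 18.38
ee_pos: [0.5465, 0.1067, 0.1236]
eef_rot: [0.714, -0.7, 0.0, 0.0]
ft_force: [3.6, 1.1, -2.4]
width: 0.0094
yaw -88.9 M [ 0.307 -1.05  -0.032] j [ 0.15  0.33 -0.5   1.77  0.18  1.09 -1.96]
```

```bash
python3 -m creep '[{"x":0,"y":0,"z":0,"spin":-3},{"x":0,"y":0,"z":0,"spin":-6},{"x":0,"y":0,"z":0,"spin":-6}]'; python3 st.py
python3 -m creep '[{"x":0,"y":0,"z":0,"spin":-3},{"x":0,"y":0,"z":0,"spin":-6},{"x":0,"y":0,"z":0,"spin":-6}]'; python3 st.py
python3 - <<'E'
from h import *
a=shot('top','t3.png');b=shot('side','s3.png')
p=proj(a,[.545,.106,.12]);q=proj(b,[.545,.106,.12])
f=lambda c,p:cv2.resize(c['pixels'][int(p[1])-33:int(p[1])+33,int(p[0])-33:int(p[0])+33],(396,396),interpolation=2)
cv2.imwrite('pics/p3.png',np.hstack([f(a,p),f(b,q)]))
E
```

```text
time: 18.75
ee_pos: [0.5462, 0.1067, 0.1236]
eef_rot: [-0.677, 0.736, -0.0, -0.0]
ft_force: [3.0, 0.5, -0.6]
width: 0.0104
yaw -94.85 M [ 0.092 -0.61   0.534] j [ 0.14  0.33 -0.49  1.77  0.17  1.09 -2.06]
time: 19.12
ee_pos: [0.5461, 0.1067, 0.1236]
eef_rot: [-0.637, 0.771, -0.0, -0.0]
ft_force: [1.3, -0.2, 0.8]
width: 0.012
yaw -100.84 M [-0.01  -0.314  0.764] j [ 0.13  0.33 -0.47  1.77  0.17  1.09 -2.16]
```

View pics/p3.png

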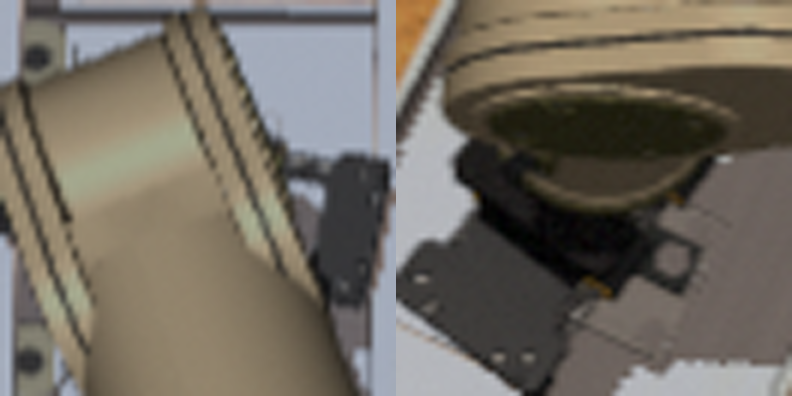

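The view of the paddle is blocked by the arm, as expected: the wrist covers the left crop and the gripper body the right. The seat shows in the force instead. Mz jumped to 0.53 and then 0.76 N·m at tool yaw −91 to −95. That is about 143° from the start (2.49 rad, inside the allowed range). Next I back off 90° from about −92, to tool yaw −2.

```bash
python3 -m creep '[{"x":0,"y":0,"z":0,"spin":0},{"x":0,"y":0,"z":0,"spin":4},{"x":0,"y":0,"z":0,"spin":8},{"x":0,"y":0,"z":0,"spin":8},{"x":0,"y":0,"z":0,"spin":8}]'; python3 st.py
python3 -m creep '[{"x":0,"y":0,"z":0,"spin":5},{"x":0,"y":0,"z":0,"spin":10},{"x":0,"y":0,"z":0,"spin":15},{"x":0,"y":0,"z":0,"spin":20},{"x":0,"y":0,"z":0.0003,"spin":26},{"x":0,"y":0,"z":0.0003,"spin":32},{"x":0,"y":0,"z":0.0003,"spin":38},{"x":0,"y":0,"z":0.0003,"spin":44},{"x":0,"y":0,"z":0.0004,"spin":48},{"x":0,"y":0,"z":0.0004,"spin":48}]'; python3 st.py
```

```text
time: 19.85
ee_pos: [0.5463, 0.1067, 0.1236]
eef_rot: [-0.688, 0.726, 0.0, -0.0]
ft_force: [1.3, 0.0, 1.1]
width: 0.01
yaw -93.12 M [-0.079 -0.031  0.254] j [ 0.14  0.33 -0.49  1.77  0.17  1.09 -2.03]
time: 21.1
ee_pos: [0.5463, 0.1065, 0.1239]
eef_rot: [0.923, -0.384, -0.0, 0.0]
ft_force: [-0.3, -1.5, -0.5]
width: 0.0098
yaw -45.13 M [-0.3    0.11   0.058] j [ 0.25  0.35 -0.62  1.76  0.23  1.1  -1.23]
```

```bash
python3 -m creep '[{"x":0,"y":0,"z":0,"spin":5},{"x":0,"y":0,"z":0,"spin":10},{"x":0,"y":0,"z":0.0003,"spin":15},{"x":0,"y":0,"z":0.0003,"spin":20},{"x":0,"y":0,"z":0.0003,"spin":25},{"x":0,"y":0,"z":0.0003,"spin":30},{"x":0,"y":0,"z":0.0004,"spin":35},{"x":0,"y":0,"z":0.0004,"spin":40},{"x":0,"y":0,"z":0.0004,"spin":43.5},{"x":0,"y":0,"z":0.0004,"spin":43.5},{"x":0,"y":0,"z":0.0004,"spin":43.5},{"x":0,"y":0,"z":0.0004,"spin":43.5}]'; python3 st.py
python3 - <<'E'
from h import *
b=shot('side','s4.png');a=shot('top','t4.png');
cv2.imwrite('pics/p4.png',np.hstack([cv2.resize(c['pixels'][120:280,150:350],None,fx=2,fy=2,interpolation=2) for c in(a,b)]))
for c in(a,b): print(proj(c,[.49,-.0376,.124]),proj(c,[.6,-.0376,.124]))
E
```

```text
time: 22.6
ee_pos: [0.5465, 0.1066, 0.1244]
eef_rot: [1.0, -0.014, 0.0, 0.0]
ft_force: [-0.2, -2.8, -1.0]
width: 0.01
yaw -1.61 M [-0.664 -0.33   0.03 ] j [ 0.35  0.38 -0.75  1.76  0.29  1.11 -0.52]
[270.49440701 221.81132042] [270.88111963 186.89810906]
[301.64815419 194.87115311] [266.14199383 179.02195722]
```

View pics/p4.png

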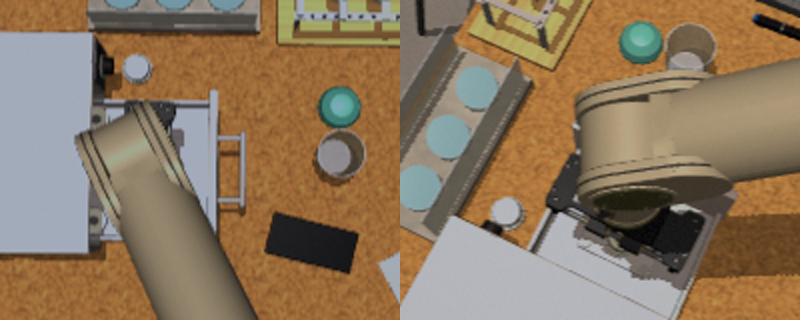

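The handle bar is at top-view col ~271 against 270.5 predicted for fully out, so the drawer has stayed out. The spare mould, cup, dome and phone look undisturbed. The jaws hold at 10.0 mm, which is the paddle's thickness. I'm handing in.

```bash
python3 -c "
from bench import r;print(r.close_job());s=r.read_state();print(s['width'],s['ee_pos'],s['time'])"
```

```text
the job is handed in; nothing more can be done
None
the job is handed in; nothing more can be done
```

The job is handed in. The drawer is fully out, the thumbscrew has been seated and backed off a quarter turn, and the gripper is still holding it. The last reading was at 22.6 s of the 67 s allowed.

- **Drawer:** I pulled it by the handle until it met the stop with about 20 N. In the last image the handle bar is within about half a pixel of where it should be with the drawer fully out.
- **Seating:** I turned the screw about 143° (2.5 rad) clockwise. It seated at a tool angle of about −91.5°, where the twisting moment rose sharply to 0.5–0.76 N·m. The paddle twisted slightly in the jaws there and lay flat again when I eased off.
- **Back-off:** I turned it back 90°, to a tool angle of −1.6°. The grip is set to 25 N, with the jaws 10.0 mm apart on the 10 mm paddle and the moment near zero.
- **Other things:** In the last image the spare mould, cup, dome and phone look where they were. I did not check the bottle, the markers or the mould tray again.

I could not see the paddle while gripping it because the arm blocked both cameras. The quarter turn therefore rests on the tool angle and the seating moment, and I estimate it is right to within a few degrees.

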